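# Move the knobbed lid from the tilted tin to the open tin

### The job

The lid is on the wrong tin: take it by its knob off the tilted tin in the little rack and put it on the open tin that holds the fork irons, so that it sits flush and level on the rim all round. Do it gently: keep hold of the lid until it is fully home, do not force it, and leave the open tin standing where it is. Leave the glue bottle, the screwdriver and the tape where they are and let go of everything at the end.

Things in the scene. Friction and masses are not known exactly. Their poses are not given: they have to be found in the camera images.
- lid: Round steel lid with black cylindrical knob, 0.15 kg. Origin: centre of the flange's underside (lies on the rim); z out through the knob. Flange 94 mm across, 3.5 mm thick. Knob 22 mm across, z = 8.5 to 29.5 mm, on a 12 mm neck. Below the flange a solid plug 77 mm across, down to z = -10 mm (0.6 mm chamfer), fits a tin's 80 mm mouth with 1.5 mm play all round.
- lid_knob (a point): Middle of the lid's knob, on the lid's axis, 19 mm above the lid's origin.
- rack: Fixed plywood bench rack, 190 x 170 mm, with a steel tin leaning 30 degrees to its front (-x, the robot's side). Origin: centre of its underside, z up. An upper board (x 0 to 100, y -85 to 85, z 210 to 222 mm; bearers at y = +-76 mm down to z = 194) on two rear posts overhangs the tin and bars a tool pointing straight down: come along the tin's axis, from the front and above.
- rack_mouth (a point): Centre of the mouth of the tilted tin, in its rim plane. The tin's axis points from here up and forward: 30 degrees from vertical towards the rack's -x. Same tin size as the open one.
- tin: Open upright steel tin with a weighted bottom, standing loose on the bench, 2 kg, outside 86 mm across, inside 80 mm, 70 mm high, walls 3 mm; two small fork irons lie in it. Origin: centre of its underside, z up.
- tin_mouth (a point): Centre of the open tin's mouth, in its rim plane, 70 mm above the tin's underside; the lid's origin belongs here.
- glue_bottle: Bystander: squeeze bottle, 52 x 48 x 130 mm, standing upright. Origin: centre of its underside.
- screwdriver_amber: Bystander: amber-handled screwdriver, 204 mm long, lying between rack and tin, pointing away from the robot. Origin: centre of its underside.
- masking_tape: Bystander: roll of masking tape, 96 mm across, 25 mm high, lying on the rack's upper board. Origin: centre of its underside.
Things that resemble listed ones, but are neither listed nor needed, are in the scene too. Leave any blue or brown look-alike of the tin alone. What is shaped like the lid but red is not meant.

How it is judged:
On the way:
1. the lid is held by the fingers, clear of the tilted tin (distance between lid and rack_mouth above 0.05 m and contact force between the fingers and lid above 0.5 N and contact force between lid and rack below 0.05 N), for 0.2 s.
At the end, for the whole second after the job is handed in: The lid lies on the open tin, knob up, its plug inside the mouth: flange within 3 mm of the rim plane, centred within 4 mm, parallel to the rim within 0.04 rad and level within 0.06 rad. The tin stands upright (0.05 rad) within 30 mm of where it stood; lid and tin are at rest (z of lid in the frame of tin_mouth between -0.003 and 0.003 m and horizontal distance between lid and tin_mouth below 0.004 m and angle between the z axis of lid and the z axis of tin, either way round below 0.04 rad and angle between lid's own z axis and vertical below 0.06 rad and angle between tin's own z axis and vertical below 0.05 rad and distance of tin from where it was at the start of the episode below 0.03 m and linear speed of each of lid, tin below 0.02 m/s); the robot touches nothing.
It fails at once if the lid is let go over the open tin before it is home (horizontal distance between lid and tin_mouth below 0.06 m and z of lid in the frame of tin_mouth above 0.005 m and contact force between the fingers and lid below 0.1 N).
It fails at once if the lid is forced onto the open tin (over 40 N) (contact force between lid and tin above 40 N).
It fails at once if the open tin is tipped over (angle between tin's own z axis and vertical above 0.35 rad).
It fails at once if the glue bottle is displaced or knocked over (distance of glue_bottle from where it was at the start of the episode above 0.03 m or angle between glue_bottle's own z axis and vertical above 0.5 rad).
It fails at once if the screwdriver (40 mm) or the tape (30 mm) is displaced (distance of screwdriver_amber from where it was at the start of the episode above 0.04 m or distance of masking_tape from where it was at the start of the episode above 0.03 m).
It also fails if it takes over 51 s, if anything falls off the work surface, if the arm or the gripper's body presses on something with over 40 N, if the wrist force passes 120 N, or if a joint passes its speed limit or range.

### The arm

A 7-joint arm with a two-finger parallel gripper is mounted at the origin on a cart in front of the work surface, level with it; the furniture and walls round the work are solid. World frame = base frame: x ahead of the robot, y to its left, z up, the work surface at z = 0. Lengths are in m, angles in rad, forces in N, time in s.
With the tool pointing down it reaches from about 0.425 to 0.875 m from the base axis. Payload 8.4 kg.
Tool frame: the origin (TCP) lies between the finger pads, 19 mm behind the fingertips; this is the grasp point; z points along the fingers, y is the direction in which the jaws open and shut (so a half turn about z gives the same grasp; the last joint's range is limited). The gripper opens to 85 mm and grips with 20 to 120 N. Pads are 22 mm wide; open, the fingers measure 114 mm over their backs; the gripper's body (76 mm by 85 mm) begins 54 mm behind the grasp point. The pads swing forward as they close: fully open they stand 13 mm farther back than shut.
Start: joints at [-1.225, 0.333, 0.04, 1.465, -0.013, 1.343, -0.059], TCP at [0.28, 0.587, 0.25] pointing down, gripper open.
Joint ranges: [-2.58, 2.58], [-0.38, 2.09], [-1.3, 1.39], [0.25, 2.4], [-1.5, 4.64], [0.08, 2.09], [-2.65, 2.65]. Speed limits (rad/s): [2.22, 2.22, 2.79, 2.79, 3.14, 3.14, 3.14].

### API

Orientations are given as a rotation vector (axis times angle).
In Python, from rig import sense, capture, finish_job, look_for, trace gives the robot as it stands.
- The arm moves only by the tool drive_tool, never from a script. Its argument "plan" is one flat list of numbers, 7 for each row, row after row: the shift along the tool's x, y, z in mm, then the turn, a rotation vector about the tool's x, y, z in rad, then the finger opening in mm, from 0 to 85.4. In form: [dx, dy, dz, wx, wy, wz, grip, dx, dy, dz, wx, wy, wz, grip, ...]. A call has 1 to 20 rows; each row shifts and turns the commanded pose from where the row before left it, along the tool's axes as they then stand; what a row does not reach is not made up. A row lasts 1/10 s, in which the tool goes at most 50 mm and 8.59 degrees, less where a joint would pass 70% of its speed; a pose out of reach is approached as far as the arm can. A call is refused whole if a number of a shift passes 50 or a number of a turn 0.15, either way. A call with a gripper value outside its range is refused whole. The fingers move at their own pace and stop on an object; "squeeze" is the grip in N (left out, the last holds). Time passes only in rows, so rows that do not move let the fingers close. It gives the time, the measured TCP pose, the force and the opening at its end, in the units of the state.
- sense(): the state, without advancing time (a new reading comes with each control period).
- capture(name): name is "side" or "top"; returns a dict with "color" (420x560x3 uint8, blue, green, red), "intrinsics" (3x3 intrinsics, pixels), "R" (3x3) and "t" (3): a world point X has camera coordinates R X + t. Camera axes: x right, y down, z forward; pixel columns grow to the right and rows downward; lengths in m; the calibration is good to about 2 mm. A picture is of the moment at which its call begins. There is no depth.
- finish_job(): hands the job in, once; it reports no verdict.
Trained networks look in a picture, given as the dict that the camera call returned (one of the last four; its "shot" number tells which), for a name from the list of things; names that differ only in an ending like _2 or _b are one class to them, and where a whole thing is asked for, a point or a joint stands for the part that bears it (a point fixed in the world has none). Each returns a list of dicts, best first, with "conf" (0 to 1); they miss things now and then, are a little off and sometimes report something else, mostly with a low value. They report only what shows in the picture. A call takes as long as a camera call. They do not tell look-alikes from the thing itself.
- look_for(picture, thing): "xyz" ([x, y, z] in m, in world coordinates, good to about 4 mm: the middle of the surface that is visible of it).
- trace(picture, thing): "mask" (420x560 bool, what is visible of it).
The state is a dict: "clock": time; "qpos": joint angles; "joint_velocities": joint speeds; "joint_efforts": joint torques, N m; "tool_pos": TCP position; "orientation": TCP orientation; "wrist_force": force on the tool from outside, world axes, zero at the start; "torque": the same for the moment, N m; "grip_width": finger opening in m.
Only numpy, scipy, OpenCV 4.12 (cv2) and the standard library are available. Lean on these libraries where they do the work, as an engineer would, in place of code of your own. Each camera call takes 0.05 s, during which the arm holds its last target. There are 200 camera calls.

## Working session

There is one attempt and no reset: what is moved stays moved. The work goes in short steps, Python scripts to look and compute and a tool call to move; the robot and the scene stay as the last step left them, time stands still between calls to the robot, and variables do not carry over. Pictures are saved under pics/ and viewed, about 8 in all and at most 12, crops included, and the job is handed in when it is done.

Besides the shell and the picture viewer there is one more tool, called after "Call:" by a JSON object that holds its "fn" and its "kwargs". drive_tool: Moves the arm, as the interface text tells. Its arguments: {"type":"object","properties":{"plan":{"type":"array"},"squeeze":{"type":"number"}},"required":["plan"]}

```bash
mkdir -p pics; python3 - <<'E'
from rig import *
import cv2,numpy as np
s=sense(); print(s['clock'],s['tool_pos'],s['orientation'],s['grip_width'],s['wrist_force'])
for n in ['side','top']:
    p=capture(n); cv2.imwrite(f'pics/a_{n}.png',p['color'])
    print(n,p['intrinsics'].round(1).tolist(),p['R'].round(4).tolist(),p['t'].round(4).tolist())
    for th in ['lid','lid_knob','rack','rack_mouth','tin','tin_mouth','glue_bottle','screwdriver_amber','masking_tape']:
        try:
            for d in look_for(p,th)[:4]:
                X=np.array(d['xyz']);c=p['R']@X+p['t'];u=p['intrinsics']@c;u=u/u[2]
                print(th,X.round(3),round(d['conf'],2),u[:2].round())
        except Exception as e: print(th,e)
E
```

```text
0.0 [0.2795358  0.58633753 0.2490922 ] [-6.92897193e-01 -3.06398199e+00  2.62160305e-03] 0.08532338314304717 [-0.36781687  0.41557983 -1.06030849]
side [[388.7, 0.0, 283.8], [0.0, 388.7, 217.7], [0.0, 0.0, 1.0]] [[0.9286, -0.3708, -0.0149], [-0.172, -0.3945, -0.9027], [0.3289, 0.8408, -0.4301]] [-0.4859, 0.2541, 0.7503]
lid [0.559 0.374 0.015] 0.79 [251. 217.]
lid [0.596 0.198 0.107] 0.7 [281. 209.]
lid_knob [0.593 0.203 0.105] 0.76 [279. 210.]
lid_knob [0.556 0.374 0.017] 0.7 [250. 216.]
rack [0.634 0.162 0.051] 0.83 [299. 231.]
rack_mouth [0.636 0.163 0.055] 0.62 [299. 229.]
tin [ 0.66  -0.166  0.04 ] 0.79 [374. 299.]
tin [ 0.413 -0.13   0.04 ] 0.72 [256. 319.]
tin [ 0.537 -0.14   0.041] 0.63 [315. 306.]
tin_mouth [ 0.536 -0.136  0.043] 0.96 [314. 304.]
tin_mouth [ 0.406 -0.135  0.042] 0.94 [253. 321.]
tin_mouth [ 0.663 -0.17   0.044] 0.66 [377. 299.]
glue_bottle [0.715 0.028 0.059] 0.92 [350. 244.]
glue_bottle [0.635 0.162 0.053] 0.46 [299. 230.]
screwdriver_amber [0.586 0.032 0.014] 0.74 [302. 269.]
masking_tape [0.661 0.182 0.235] 0.67 [306. 163.]
top [[389.2, 0.0, 281.8], [0.0,
[... 229 characters left out ...]
ob [0.562 0.383 0.013] 0.76 [171. 221.]
lid_knob [0.595 0.208 0.109] 0.63 [232. 203.]
rack [0.634 0.197 0.224] 0.88 [231. 175.]
rack [0.664 0.208 0.249] 0.68 [225. 158.]
rack_mouth [0.632 0.188 0.228] 0.58 [235. 175.]
tin [ 0.67  -0.158  0.012] 0.95 [375. 184.]
tin [ 0.546 -0.125  0.007] 0.76 [363. 230.]
tin [ 0.412 -0.116  0.005] 0.68 [360. 282.]
tin_mouth [ 0.411 -0.114  0.002] 0.94 [359. 283.]
tin_mouth [ 0.673 -0.166  0.013] 0.92 [378. 183.]
tin_mouth [ 0.542 -0.125  0.006] 0.62 [363. 232.]
tin_mouth [0.598 0.206 0.105] 0.24 [233. 202.]
glue_bottle [0.71  0.044 0.089] 0.96 [300. 160.]
screwdriver_amber [0.583 0.038 0.02 ] 0.75 [301. 215.]
masking_tape [0.666 0.206 0.245] 0.88 [226. 157.]
```

View pics/a_side.png

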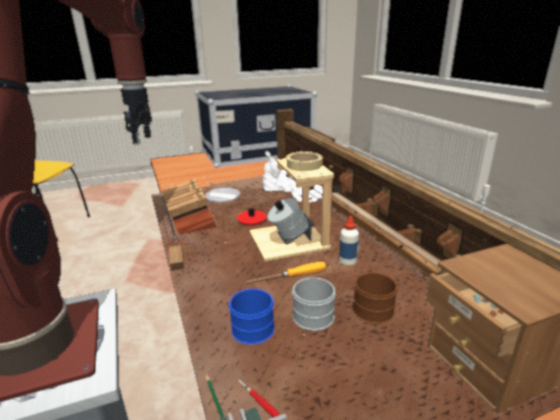

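View pics/a_top.png

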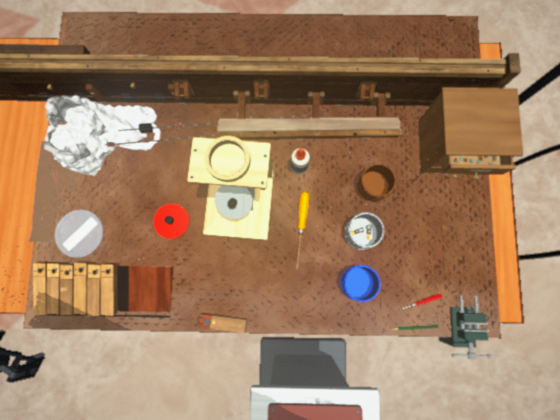

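The side view shows the steel tin at (314,304), between blue (253,320) and brown (376,298), and the steel lid on the leaning tin at (280,209). The red lid is at (251,216).

In the top view:
- **Lid candidates:** the steel lid with black knob on the rack tin at (233,203), which I choose, and the red lid at (171,221), which is not meant.
- **Tin candidates:** the grey tin with fork irons at (364,231), which I choose; blue is at (360,283) and brown at (376,183).

Next I'll fit models to the masks.

```bash
cat > h.py <<'E'
from rig import *
import cv2,numpy as np
from scipy.optimize import minimize
from scipy.spatial.transform import Rotation as Ro
def proj(p,X):
    c=X@p['R'].T+p['t']; u=c@p['intrinsics'].T; return u[:,:2]/u[:,2:]
def cyl(r,z0,z1,n=48):
    a=np.linspace(0,2*np.pi,n,endpoint=False); c=np.c_[r*np.cos(a),r*np.sin(a)]
    return np.vstack([np.c_[c,np.full(n,z)] for z in (z0,z1)])
LID=[cyl(.047,0,.0035),cyl(.006,.0035,.0085),cyl(.011,.0085,.0295)]
TIN=[cyl(.043,0,.07)]
def render(p,parts,R,t,S=4):
    m=np.zeros((420*S,560*S),np.uint8)
    for q in parts:
        h=cv2.convexHull(((proj(p,q@R.T+t)+.5)*S-.5).astype(np.float32))
        cv2.fillConvexPoly(m,np.round(h*16).astype(np.int32),255,shift=4)
    return cv2.resize(m,(560,420),interpolation=cv2.INTER_AREA)/255.
def pick(p,thing,near):
    best=None
    for d in trace(p,thing):
        v,u=np.nonzero(d['mask']); 
        e=np.hypot(u.mean()-near[0],v.mean()-near[1])
        if best is None or e<best[0]: best=(e,d['mask'],d['conf'])
    return best
def fit(pms,parts,pose,x0,step):
    def cost(x):
        R,t=pose(x); return np.mean([1-np.minimum(r,m).sum()/np.maximum(r,m).sum() for p,m in pms for r in [render(p,parts,R,t)]])
    sx=np.vstack([x0]+[np.array(x0)+np.eye(len(x0))[i]*step[i] for i in range(len(x0))])
    o=minimize(cost,x0,method='Nelder-Mead',options=dict(initial_simplex=sx,xatol=1e-4,fatol=1e-4,maxiter=150))
    return o.x,o.fun
def lidpose(x): # rack yaw x[3], tilt 30deg toward rack -x
    return (Ro.from_euler('z',x[3])*Ro.from_euler('y',-np.pi/6)).as_matrix(),x[:3]
def tinpose(x): return np.eye(3),np.array([x[0],x[1],0])
E
python3 - <<'E'
from h import *
P={n:capture(n) for n in ['side','top']}
L={};T={}
for n,a,b in [('side',(280,211),(314,304)),('top',(233,203),(364,231))]:
    p=P[n]; L[n]=pick(p,'lid',a);T[n]=pick(p,'tin',b);print(n,L[n][0],L[n][2],L[n][1].sum(),T[n][0],T[n][2],T[n][1].sum())
for sel in (['side','top'],['side'],['top']):
    print(sel,'lid',fit([(P[n],L[n][1]) for n in sel],LID,lidpose,[.61,.2,.09,0],[.01,.01,.01,.1]))
    print('tin',fit([(P[n],T[n][1]) for n in sel],TIN,tinpose,[.54,-.135],[.01,.01]))
xl,_=fit([(P[n],L[n][1]) for n in P],LID,lidpose,[.61,.2,.09,0],[.01,.01,.01,.1])
xt,_=fit([(P[n],T[n][1]) for n in P],TIN,tinpose,[.54,-.135],[.01,.01])
rows=[]
for n,a,b in [('side',(285,205),(314,304)),('top',(235,195),(364,231))]:
    im=P[n]['color'].copy(); r=[]
    im=cv2.resize(im,None,fx=4,fy=4,interpolation=cv2.INTER_CUBIC)
    for parts,(R,t) in [(LID,lidpose(xl)),(TIN,tinpose(xt))]:
        for q in parts:
            for h in (q[:48],q[48:]): cv2.polylines(im,[np.round((proj(P[n],h@R.T+t)+.5)*4).astype(int)],1,(0,255,0),1)
    for c in (a,b): r.append(im[c[1]*4-150:c[1]*4+150,c[0]*4-200:c[0]*4+200])
    rows.append(np.hstack(r))
cv2.imwrite('pics/b.png',np.vstack(rows))
E
```

```text
side 2.0122448316544217 0.8 461 1.713600256505566 0.76 1925
top 1.6083244095575426 0.67 995 0.5314581871507758 0.75 976
['side', 'top'] lid (array([ 0.60289509,  0.20916297,  0.09909648, -0.15996177]), np.float64(0.09524154601003276))
tin (array([ 0.54047837, -0.11925386]), np.float64(0.09188894625843763))
['side'] lid (array([ 0.60363931,  0.21280572,  0.09662242, -0.13880667]), np.float64(0.06397629004100525))
tin (array([ 0.54082569, -0.11978804]), np.float64(0.03296522821396142))
['top'] lid (array([0.61375794, 0.21682115, 0.03485341, 0.24957893]), np.float64(0.0676099677921762))
tin (array([ 0.54024843, -0.1186668 ]), np.float64(0.1462231438080468))
```

View pics/b.png

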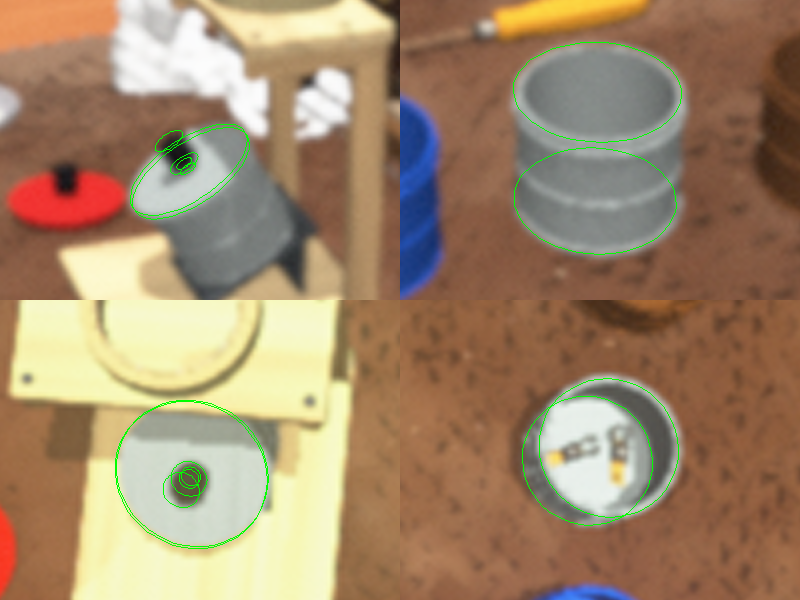

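```bash
python3 - <<'E'
from h import *
P={n:capture(n) for n in ['side','top']}
def back(p,u,z):
    d=p['R'].T@np.linalg.solve(p['intrinsics'],np.array([*u,1.]));C=-p['R'].T@p['t'];return C+d*(z-C[2])/d[2]
p=P['top']
# board and base edges, sub-pixel from picture b
for z in (.21,.222):
    a=back(p,(188,181.2),z);b=back(p,(266.2,189.5),z);print(a,b,np.linalg.norm(a-b),'yaw',np.arctan2((a-b)[1],(a-b)[0])-np.pi/2)
for q in [((208.7,182.5),(203.7,232)),((272.5,177.5),(267,232))]:
    a=back(p,q[0],.012);b=back(p,q[1],.012);print('yaw',np.arctan2((a-b)[1],(a-b)[0]))
L={};K={}
for n,a in [('side',(280,211)),('top',(233,203))]:
    L[n]=pick(P[n],'lid',a)[1]
    g=P[n]['color'].max(2).astype(float); m=cv2.dilate(L[n].astype(np.uint8),np.ones((9,9)))>0
    c=(m&(g<85)).astype(np.uint8); k,lab,st,ce=cv2.connectedComponentsWithStats(c)
    K[n]=(st[1:],ce[1:].round(1)); print(n,K[n])
for yaw in (-.05,-.09,-.13):
    pose=lambda x:lidpose([*x,yaw])
    print(yaw,fit([(P[n],L[n]) for n in P],LID,lambda x:(pose(x)[0],x),[.61,.2,.09],[.01,.01,.01]))
x=np.array([.6029,.209,.0991,-.09]);R,t=lidpose(x)
for n in P: print(n,'knob expected',proj(P[n],(t+R@[0,0,.019])[None]))
E
```

```text
[0.62207967 0.29126889 0.21      ] [0.60642321 0.12123836 0.21      ] 0.17074983303077287 yaw -0.09182133629250955
[0.61911519 0.28810032 0.222     ] [0.60368827 0.12056254 0.222     ] 0.1682465408832081 yaw -0.09182133629250977
yaw -0.048465931283389274
yaw -0.07505786815330774
side (array([[275, 201,   8,   9,  51]], dtype=int32), array([[278.8, 205. ]]))
top (array([], shape=(0, 5), dtype=int32), array([], shape=(0, 2), dtype=float64))
-0.05 (array([0.60359974, 0.20724914, 0.09859566]), np.float64(0.13341564577656423))
-0.09 (array([0.60317248, 0.20723694, 0.09948651]), np.float64(0.12310761099270706))
-0.13 (array([0.60251687, 0.20704389, 0.09991414]), np.float64(0.11391231361472132))
side knob expected [[278.61062694 205.03316784]]
top knob expected [[231.03363461 203.03379814]]
```

Measured knob pixels agree with the fit (side expects 278.6,205.0 and shows 278.8,205.0; top is within 1 px). I take the lid origin as (0.603, 0.2075, 0.0993) with rack yaw -0.085, and the tin at (0.540, -0.119).

```bash
cat >> h.py <<'E'
LO=np.array([.603,.2075,.0993]);YAW=-.085
A=lidpose([0,0,0,YAW])[0][:,2]
def graspR(a,yaw,sgn=1):
    z=-a;y=sgn*np.array([-np.sin(yaw),np.cos(yaw),0]);y-=z*(y@z);y/=np.linalg.norm(y);return np.c_[np.cross(y,z),y,z]
def go(p,R):
    s=sense();R0=Ro.from_rotvec(s['orientation']).as_matrix();d=(np.array(p)-s['tool_pos'])*1e3
    print('t',round(s['clock'],2),'tcp',np.round(s['tool_pos'],4),'f',np.round(s['wrist_force'],1),'w',round(s['grip_width'],4),'q',np.round(s['qpos'],2))
    print(' shift now-axes',(R0.T@d).round(1),'target-axes',(R.T@d).round(1),'turn',Ro.from_matrix(R0.T@R).as_rotvec().round(4))
E
python3 - <<'E'
from h import *
go(LO+A*(.026+.15),graspR(A,YAW)); go(LO+A*(.026+.15),graspR(A,YAW,-1)); print(LO+A*.176)
E
```

```text
t 1.5 tcp [0.2797 0.5867 0.25  ] f [-0.5 -0.  -0.5] w 0.0855 q [-1.23  0.33  0.04  1.47 -0.01  1.34 -0.06]
 shift now-axes [-372.7 -234.2   -1.7] target-axes [-231.5 -350.4  131.7] turn [-0.0942 -0.5179 -0.3516]
t 1.5 tcp [0.2797 0.5867 0.25  ] f [-0.5 -0.  -0.5] w 0.0855 q [-1.23  0.33  0.04  1.47 -0.01  1.34 -0.06]
 shift now-axes [-372.7 -234.2   -1.7] target-axes [231.5 350.4 131.7] turn [-0.7224  0.1314  2.6959]
[0.51531771 0.214971   0.25172047]
```

Call:
{"fn": "drive_tool", "kwargs": {"plan": [-23.3,-14.6,-1,0,0,0,85,-23.3,-14.6,-1,0,0,0,85,-23.3,-14.6,-1,0,0,0,85,-23.3,-14.6,-1,0,0,0,85,-23.3,-14.6,-1,0,0,0,85,-23.3,-14.6,-1,0,0,0,85,-23.3,-14.6,-1,0,0,0,85,-23.3,-14.6,-1,0,0,0,85,-23.3,-14.6,-1,0,0,0,85,-23.3,-14.6,-1,0,0,0,85,-23.3,-14.6,-1,0,0,0,85,-23.3,-14.6,-1,0,0,0,85,-23.3,-14.6,-1,0,0,0,85,-23.3,-14.6,-1,0,0,0,85,-23.3,-14.6,-1,0,0,0,85,-23.3,-14.6,-1,0,0,0,85]}}

```text
clock: 3.1
tool_pos: [0.5162, 0.2144, 0.2663]
orientation: [0.693, 3.064, 0.0]
wrist_force: [-0.4, -0.4, 0.1]
grip_width: 0.0852
```

Call:
{"fn": "drive_tool", "kwargs": {"plan": [0,0,0,-0.0157,-0.0863,-0.0586,60,0,0,0,-0.0157,-0.0863,-0.0586,60,0,0,0,-0.0157,-0.0863,-0.0586,60,0,0,0,-0.0157,-0.0863,-0.0586,60,0,0,0,-0.0157,-0.0863,-0.0586,60,0,0,0,-0.0157,-0.0863,-0.0586,60,0,0,0,0,0,0,60,0,0,0,0,0,0,60]}}

```text
clock: 3.9
tool_pos: [0.5155, 0.2154, 0.2663]
orientation: [0.113, 2.618, -0.029]
wrist_force: [1.5, -0.9, 0.9]
grip_width: 0.0599
```

```bash
python3 - <<'E'
from h import *
go(LO+A*(.026+.06),graspR(A,YAW))
E
```

```text
t 3.9 tcp [0.5155 0.2154 0.2663] f [ 1.5 -0.9  0.9] w 0.0599 q [-0.88 -0.14  0.16  2.04  0.5   0.92  0.53]
 shift now-axes [  7.2  -0.5 102.6] target-axes [  7.4  -0.4 102.6] turn [ 0.0002 -0.0017 -0.0013]
```

Call:
{"fn": "drive_tool", "kwargs": {"plan": [1.8,-0.1,10,0,0,0,60,1.8,-0.1,20,0,0,0,60,1.8,-0.1,20,0,0,0,60,1.8,-0.1,20,0,0,0,60,0,0,20,0,0,0,60,0,0,12,0,0,0,60,0,0,0,0,0,0,60,0,0,0,0,0,0,60]}}

```text
clock: 4.7
tool_pos: [0.5606, 0.2111, 0.1742]
orientation: [0.112, 2.616, -0.031]
wrist_force: [0.5, 0.1, 0.8]
grip_width: 0.0598
```

```bash
python3 - <<'E'
from h import *
go(LO+A*.026,graspR(A,YAW))
s=sense();R0=Ro.from_rotvec(s['orientation']).as_matrix()
ims=[]
for n,c in [('side',(270,195)),('top',(230,200))]:
    p=capture(n);im=cv2.resize(p['color'],None,fx=6,fy=6,interpolation=cv2.INTER_CUBIC)
    for z,col in ((0,(0,255,255)),(.019,(255,0,255)),(.06,(0,255,0))):
        u=np.round((proj(p,(s['tool_pos']+R0[:,2]*z)[None])[0]+.5)*6).astype(int);cv2.drawMarker(im,tuple(int(q) for q in u),col,cv2.MARKER_CROSS,14,1)
    ims.append(im[c[1]*6-300:c[1]*6+300,c[0]*6-200:c[0]*6+200])
cv2.imwrite('pics/c.png',np.hstack(ims))
E
```

```text
t 4.7 tcp [0.5606 0.2111 0.1742] f [0.5 0.1 0.8] w 0.0598 q [-0.84  0.03  0.22  2.09  0.53  0.68  0.5 ]
 shift now-axes [ 0.5  0.1 60.1] target-axes [ 0.5  0.  60.1] turn [-0.0008 -0.0004 -0.0005]
```

View pics/c.png

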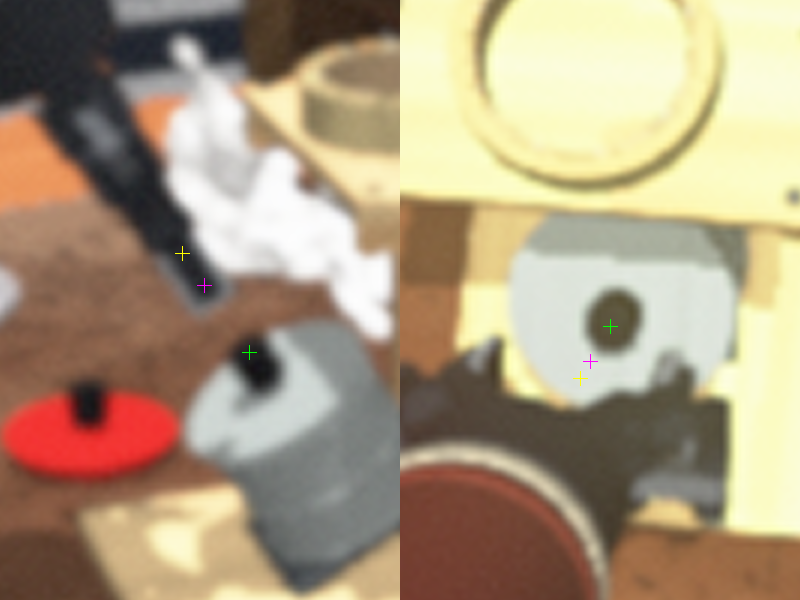

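The side half shows the open fingers lined up with the knob, with the planned TCP (249,352) inside it. The top half agrees (planned point 610,326 on the knob at 613,320). Advancing.

Call:
{"fn": "drive_tool", "kwargs": {"plan": [0.5,0,10,0,0,0,60,0,0,15,0,0,0,60,0,0,15,0,0,0,60,0,0,10,0,0,0,60,0,0,5,0,0,0,60,0,0,5,0,0,0,60,0,0,0,0,0,0,60,0,0,0,0,0,0,60]}}

```text
clock: 5.6
tool_pos: [0.5898, 0.2089, 0.1222]
orientation: [0.111, 2.616, -0.029]
wrist_force: [0.5, 0.7, -0.0]
grip_width: 0.0601
```

Call:
{"fn": "drive_tool", "kwargs": {"plan": [0,0,0,0,0,0,40,0,0,0,0,0,0,30,0,0,0,0,0,0,24,0,0,0,0,0,0,15,0,0,0,0,0,0,15,0,0,0,0,0,0,15], "squeeze": 40}}

```text
clock: 6.2
tool_pos: [0.5897, 0.2085, 0.1222]
orientation: [0.112, 2.616, -0.03]
wrist_force: [-4.3, -2.9, 5.3]
grip_width: 0.0205
```

```bash
python3 - <<'E'
from h import *
go(LO+A*.026,graspR(A,YAW))
s=sense();R0=Ro.from_rotvec(s['orientation']).as_matrix()
ims=[]
for n,c in [('side',(270,195)),('top',(230,200))]:
    p=capture(n);im=cv2.resize(p['color'],None,fx=6,fy=6,interpolation=cv2.INTER_CUBIC)
    ims.append(im[c[1]*6-300:c[1]*6+300,c[0]*6-200:c[0]*6+200])
cv2.imwrite('pics/d.png',np.hstack(ims))
E
```

```text
t 6.2 tcp [0.5897 0.2085 0.1222] f [-4.3 -2.9  5.3] w 0.0205 q [-0.81  0.15  0.24  2.09  0.55  0.55  0.49]
 shift now-axes [-0.1  0.1  0.5] target-axes [-0.1  0.1  0.5] turn [-0.0002  0.0001 -0.0003]
```

View pics/d.png

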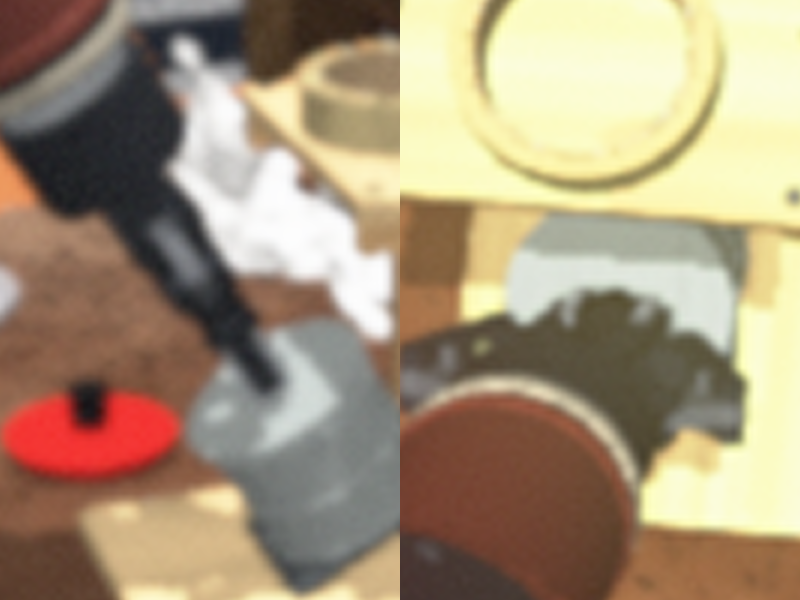

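Closed at 20.5 mm on the knob. Now drawing it out along the tin axis.

Call:
{"fn": "drive_tool", "kwargs": {"plan": [0,0,-3,0,0,0,15,0,0,-4,0,0,0,15,0,0,-5,0,0,0,15,0,0,-8,0,0,0,15,0,0,-12,0,0,0,15,0,0,-12,0,0,0,15,0,0,-12,0,0,0,15,0,0,-12,0,0,0,15,0,0,-12,0,0,0,15,0,0,-10,0,0,0,15,0,0,-5,0,0,0,15,0,0,0,0,0,0,15,0,0,0,0,0,0,15,0,0,0,0,0,0,15], "squeeze": 50}}

```text
clock: 7.7
tool_pos: [0.5423, 0.2125, 0.2036]
orientation: [0.111, 2.617, -0.031]
wrist_force: [-0.4, 0.2, -2.1]
grip_width: 0.0201
```

```bash
python3 - <<'E'
from h import *
Rt=graspR(np.array([0,0,1.]),YAW)
go([.540,-.119,.07+.026+.12],Rt)
E
```

```text
t 7.7 tcp [0.5423 0.2125 0.2036] f [-0.4  0.2 -2.1] w 0.0201 q [-0.85 -0.04  0.2   2.09  0.52  0.76  0.51]
 shift now-axes [ -28.5 -330.5    2.4] target-axes [ -25.8 -330.5  -12.4] turn [-0.0008  0.5229  0.    ]
```

Call:
{"fn": "drive_tool", "kwargs": {"plan": [0,-8,-4,0,0,0,15,0,-16,-6,0,0,0,15,0,-24,-6,0,0,0,15,0,-24,-6,0,0,0,15,0,-24,-6,0,0,0,15,0,-24,0,0,0,0,15,0,-24,0,0,0,0,15,0,-24,0,0,0,0,15,0,-24,0,0,0,0,15,0,-24,0,0,0,0,15,0,-24,0,0,0,0,15,0,-24,0,0,0,0,15,0,-24,0,0,0,0,15,0,-24,0,0,0,0,15,0,-14,0,0,0,0,15,0,-4.5,0,0,0,0,15]}}

```text
clock: 9.3
tool_pos: [0.4996, -0.1175, 0.2282]
orientation: [0.115, 2.616, -0.03]
wrist_force: [0.3, 0.9, -2.5]
grip_width: 0.0205
```

Call:
{"fn": "drive_tool", "kwargs": {"plan": [0,0,0,0,0.0523,0,15,0,0,0,0,0.0523,0,15,0,0,0,0,0.0523,0,15,0,0,0,0,0.0523,0,15,0,0,0,0,0.0523,0,15,0,0,0,0,0.0523,0,15,0,0,0,0,0.0523,0,15,0,0,0,0,0.0523,0,15,0,0,0,0,0.0523,0,15,0,0,0,0,0.0523,0,15,0,0,0,0,0,0,15,0,0,0,0,0,0,15,0,0,0,0,0,0,15]}}

```text
clock: 10.6
tool_pos: [0.5001, -0.1153, 0.2283]
orientation: [0.133, 3.137, 0.0]
wrist_force: [-0.5, -0.7, -2.4]
grip_width: 0.0202
```

```bash
python3 - <<'E'
from h import *
Rt=graspR(np.array([0,0,1.]),YAW)
go([.540,-.119,.07+.026+.06],Rt)
s=sense();R0=Ro.from_rotvec(s['orientation']).as_matrix();tp=np.array(s['tool_pos'])
p=capture('side'); b=proj(p,(tp-[0,0,.026])[None])[0]
r=pick(p,'lid',b); print('mask',r[0],r[2],r[1].sum(),b)
m=r[1]; 
FL=[cyl(.047,0,.0035),cyl(.0385,-.01,0)]
# disk only: fit pos (x,y fixed by depth prior) and tilt about x,y
def pose(x): return Ro.from_rotvec([x[3],x[4],0]).as_matrix(),x[:3]
v,u=np.nonzero(m);print(u.min(),u.max(),v.min(),v.max())
im=cv2.resize(p['color'],None,fx=6,fy=6,interpolation=cv2.INTER_CUBIC)
mm=cv2.resize(m.astype(np.uint8),None,fx=6,fy=6);cs,_=cv2.findContours(mm,0,1);cv2.drawContours(im,cs,-1,(0,0,255),1)
for q in cyl(.047,0,.0035).reshape(2,48,3): cv2.polylines(im,[np.round((proj(p,q+tp-[0,0,.026])+.5)*6).astype(int)],1,(0,255,0),1)
c=np.round(b*6).astype(int);cv2.imwrite('pics/e.png',im[c[1]-300:c[1]+300,c[0]-400:c[0]+400])
E
```

```text
t 10.6 tcp [ 0.5001 -0.1153  0.2283] f [-0.5 -0.7 -2.4] w 0.0202 q [-0.58  0.06  0.76  1.86 -0.04  1.24  1.68]
 shift now-axes [-40.   -0.3  72.4] target-axes [-40.1  -0.3  72.3] turn [0.0002 0.0014 0.    ]
mask 2.235855262287876 0.71 819 [293.50189435 234.20175445]
269 318 224 248
```

View pics/e.png

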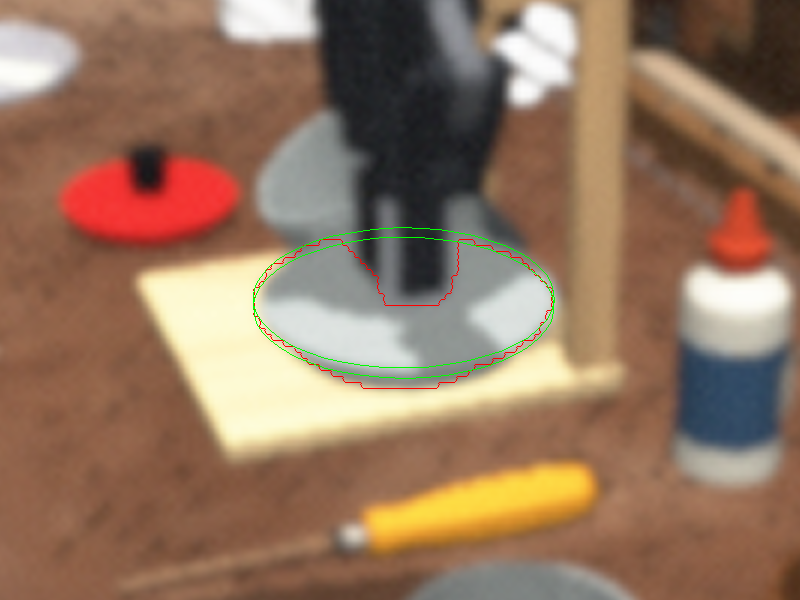

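The lid is held and practically level: the mask outline follows the predicted flange ellipse, about 1 px lower, with its right and left ends at (553,303) and (254,303). I'll quantify tilt and offset, and remeasure the tin rim.

```bash
python3 - <<'E'
from h import *
s=sense();tp=np.array(s['tool_pos'])
B=[cyl(.047,0,.0035),cyl(.0379,-.01,0)]
P=[capture('side'),capture('top')]
for grp in (P[:1],):
    pms=[];w=[]
    p=grp[0]; m=pick(p,'lid',proj(p,(tp-[0,0,.026])[None])[0])[1].astype(float)
    # valid region: exclude finger columns in upper half
    V=np.ones_like(m);b=proj(p,(tp-[0,0,.026])[None])[0];V[:int(b[1])+2,int(b[0])-10:int(b[0])+10]=0
    def cost(x,full):
        x=np.array(x); R=Ro.from_rotvec([x[3],x[4],0]).as_matrix() if full else np.eye(3)
        r=render(p,B,R,tp+x[:3])*V;mm=m*V;return 1-np.minimum(r,mm).sum()/np.maximum(r,mm).sum()
    for full,n in ((0,3),(1,5)):
        x0=np.array([0,0,-.026,0,0])[:n];st=np.array([.003,.003,.003,.05,.05])[:n]
        sx=np.vstack([x0,x0+np.diag(st)])
        o=minimize(cost,x0,(full,),method='Nelder-Mead',options=dict(initial_simplex=sx,xatol=1e-5,fatol=1e-5,maxiter=400));print(full,o.x.round(4),o.fun,cost(np.r_[0,0,-.026,0,0],1))
# rim of open tin, side and top: gray tin masks
for p,c in zip(P,((314,304),(364,231))):
    r=pick(p,'tin',c);print(r[0],r[2],fit([(p,r[1])],TIN if p is P[0] else [cyl(.043,.0699,.07)],tinpose,[.54,-.12],[.006,.006]))
E
```

```text
0 [ 0.0112  0.0242 -0.0401] 0.04402249026259564 0.10217982333078557
1 [ 0.0021  0.0029 -0.0278 -0.0604  0.0194] 0.04080765254988783 0.10217982333078557
1.6517210290600528 0.88 (array([ 0.54066327, -0.12014922]), np.float64(0.028966819048655057))
10.546323562880735 0.7 (array([ 0.54288471, -0.10236148]), np.float64(0.6609675335163947))
```

Call:
{"fn": "drive_tool", "kwargs": {"plan": [-8.1,-0.1,0,0,0,0,15,-8.1,-0.2,10,0,0,0,15,-8.1,-0.2,15,0,0,0,15,-8.1,-0.2,15,0,0,0,15,-8.2,-0.1,15,0,0,0,15,0,0,15,0,0,0,15,0,0,15,0,0,0,15,0,0,15,0,0,0,15,0,0,8,0,0,0,15,0,0,3,0,0,0,15,0,0,0,0,0,0,15,0,0,0,0,0,0,15,0,0,0,0,0,0,15]}}

```text
clock: 12.25
tool_pos: [0.5413, -0.1196, 0.1181]
orientation: [0.133, 3.137, 0.0]
wrist_force: [0.6, -0.8, -2.8]
grip_width: 0.0199
```

```bash
python3 - <<'E'
from h import *
Rt=graspR(np.array([0,0,1.]),YAW)
go([.5405,-.1195,.07+.0275],Rt)
tp=np.array(sense()['tool_pos']);ims=[]
for n in ('side','top'):
    p=capture(n);im=cv2.resize(p['color'],None,fx=6,fy=6,interpolation=cv2.INTER_CUBIC)
    m=pick(p,'lid',proj(p,(tp-[0,0,.026])[None])[0]);mm=cv2.resize(m[1].astype(np.uint8),None,fx=6,fy=6);cs,_=cv2.findContours(mm,0,1);cv2.drawContours(im,cs,-1,(0,0,255),1);print(n,m[0],m[2])
    def dr(X,col): cv2.polylines(im,[np.round((proj(p,X)+.5)*6).astype(int)],1,col,1)
    dr(cyl(.047,0,0)[:48]+tp-[0,0,.0275],(0,255,0)); dr(cyl(.0385,-.01,0)[:48]+tp-[0,0,.0275],(255,255,0))
    for z in (0,.07): dr(cyl(.043,z,z)[:48]+[.5405,-.1195,0],(255,0,255))
    c=np.round(proj(p,np.array([[.5405,-.1195,.07]]))[0]*6).astype(int);ims.append(im[c[1]-300:c[1]+300,c[0]-200:c[0]+200])
cv2.imwrite('pics/f.png',np.hstack(ims))
E
```

```text
t 12.25 tcp [ 0.5413 -0.1196  0.1181] f [ 0.6 -0.8 -2.8] w 0.0199 q [-0.49  0.3   0.74  1.89 -0.24  1.04  1.83]
 shift now-axes [ 0.8  0.1 20.6] target-axes [ 0.8  0.1 20.6] turn [0.0002 0.0017 0.0001]
side 88.36449458523023 0.79
top 8.580467689186186 0.75
```

View pics/f.png

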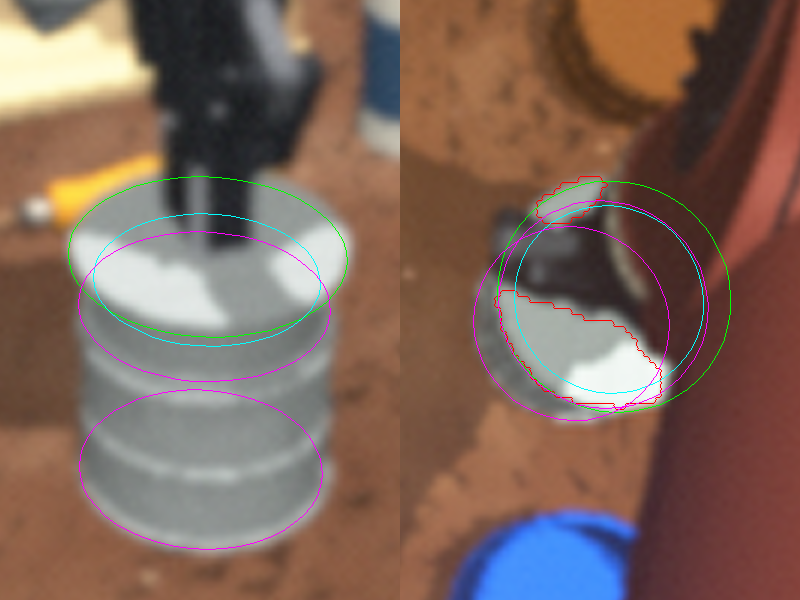

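Side view: flange edges at 68 and 351 against a predicted 70 and 348, and tin edges at 79 and 331 against 79 and 329. Top view: mask edges match within 0.5 px. Alignment is good, so I correct 0.8 mm in x and descend slowly.

Call:
{"fn": "drive_tool", "kwargs": {"plan": [0.9,0.1,2,0,-0.0,0,15,0,0,3,0,0,0,15,0,0,2,0,0,0,15,0,0,1,0,0,0,15,0,0,1,0,0,0,15,0,0,1,0,0,0,15,0,0,1,0,0,0,15,0,0,1,0,0,0,15,0,0,0,0,0,0,15,0,0,0,0,0,0,15]}}

```text
clock: 13.45
tool_pos: [0.5402, -0.1196, 0.1058]
orientation: [0.133, 3.138, -0.0]
wrist_force: [-0.1, -1.1, 1.5]
grip_width: 0.0202
```

Call:
{"fn": "drive_tool", "kwargs": {"plan": [0,0,0.7,0,0,0,15,0,0,0,0,0,0,15,0,0,0,0,0,0,15]}}

```text
clock: 13.75
tool_pos: [0.5403, -0.1197, 0.1054]
orientation: [0.134, 3.137, 0.0]
wrist_force: [-1.3, -1.1, 7.6]
grip_width: 0.0202
```

```bash
python3 - <<'E'
from h import *
s=sense();print(s['wrist_force'],s['torque'],s['tool_pos'])
E
```

```text
[-1.28660714 -1.12689428  7.57862291] [0.13580879 0.50572255 0.09740932] [ 0.54033759 -0.11969082  0.10538171]
```

Call:
{"fn": "drive_tool", "kwargs": {"plan": [0,0,-1.5,0,0,0,15,-1.2,0,-0.5,0,0,0,15,0,0,0,0,0,0,15,0,0,0,0,0,0,15]}}

```text
clock: 14.15
tool_pos: [0.541, -0.1194, 0.1064]
orientation: [0.133, 3.139, -0.0]
wrist_force: [0.6, 0.5, -1.5]
grip_width: 0.0201
```

```bash
python3 - <<'E'
from h import *
s=sense();print(s['wrist_force'],s['torque'],s['tool_pos'])
E
```

```text
[ 0.63950629  0.46762254 -1.52783637] [ 0.02989403  0.02865475 -0.06594757] [ 0.5410043  -0.11937764  0.10642571]
```

Call:
{"fn": "drive_tool", "kwargs": {"plan": [0,0,1,0,0,0,15,0,0,1,0,0,0,15,0,0,0.5,0,0,0,15,0,0,0,0,0,0,15,0,0,0,0,0,0,15]}}

```text
clock: 14.65
tool_pos: [0.5412, -0.1199, 0.1051]
orientation: [0.134, 3.138, 0.001]
wrist_force: [-5.3, -0.0, 11.3]
grip_width: 0.0204
```

```bash
python3 - <<'E'
from h import *
s=sense();print(s['wrist_force'],s['torque'],s['tool_pos'])
E
```

```text
[-5.33880176 -0.01510287 11.26943911] [0.39550077 1.04867686 0.16723131] [ 0.54119253 -0.11989948  0.10514067]
```

Call:
{"fn": "drive_tool", "kwargs": {"plan": [0,0,-1.5,0,0,0,15,1.2,0,-0.5,0,0,0,15,1,0,0,0,0,0,15,0,0,1,0,0,0,15,0,0,1,0,0,0,15,0,0,0,0,0,0,15,0,0,0,0,0,0,15]}}

```text
clock: 15.35
tool_pos: [0.5395, -0.1197, 0.1051]
orientation: [0.134, 3.137, 0.0]
wrist_force: [-1.4, 0.2, 10.2]
grip_width: 0.0205
```

```bash
python3 - <<'E'
from h import *
s=sense();print(s['wrist_force'],s['torque'],s['tool_pos'])
E
```

```text
[-1.36900903  0.17414212 10.2185483 ] [0.2751319  0.56331188 0.01706131] [ 0.53948931 -0.11965379  0.10507376]
```

```bash
python3 - <<'E'
from h import *
s=sense();tp=np.array(s['tool_pos'])
p=capture('side');im=cv2.resize(p['color'],None,fx=10,fy=10,interpolation=cv2.INTER_CUBIC)
c=np.round(proj(p,np.array([[.5405,-.1195,.07]]))[0]*10).astype(int);print(c)
cr=im[c[1]-300:c[1]+300,c[0]-300:c[0]+300].copy()
q=capture('top');it=cv2.resize(q['color'],None,fx=6,fy=6,interpolation=cv2.INTER_CUBIC)
c2=np.round(proj(q,np.array([[.5405,-.1195,.07]]))[0]*6).astype(int)
t=it[c2[1]-300:c2[1]+300,c2[0]-130:c2[0]+70]
cv2.imwrite('pics/g.png',np.hstack([cr,t]))
E
```

```text
[3127 2884]
```

View pics/g.png

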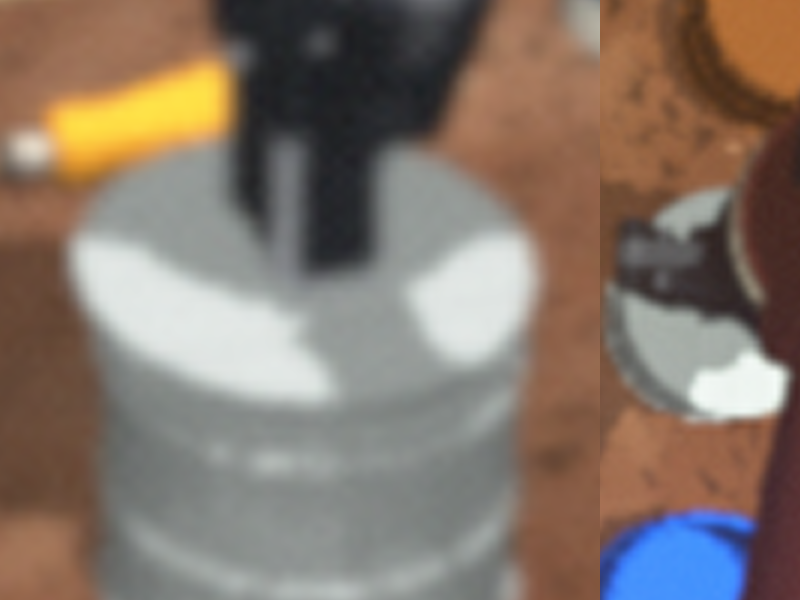

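The side crop shows the lid resting about 10 mm proud, with flange edges at 70 and 541, the tin walls at about 100 and 522, and the lid looking slightly left of the tin. I'll measure that sub-pixel.

```bash
cat >> h.py <<'E'
def edges(img,v,lo,hi,mid):
    g=np.abs(cv2.GaussianBlur(img,(0,0),1.0)); 
    r=g[v];d=np.abs(np.gradient(r,axis=0)).reshape(len(r),-1).sum(1)
    out=[]
    for a,b in ((lo,mid),(mid,hi)):
        k=a+np.argmax(d[a:b]);y0,y1,y2=d[k-1:k+2];out.append(k+.5*(y0-y2)/(y0-2*y1+y2))
    return np.array(out)
E
python3 - <<'E'
from h import *
s=sense();tp=np.array(s['tool_pos'])
p=capture('side');im=p['color'].astype(float)
top=np.array([*tp[:2],tp[2]-.0254])
rl=render(p,[cyl(.047,0,.0035)],np.eye(3),top)
rt=render(p,TIN,np.eye(3),np.array([.5405,-.1195,0]))
print('lid centre row',proj(p,top[None]))
for v in (282,284,286): print('lid',v,edges(im,v,280,345,[312][0]).round(2),edges(rl*255,v,280,345,312).round(2))
for v in (303,305,307,309,311,313): print('tin',v,edges(im,v,285,345,314).round(2),edges(rt*255,v,285,345,314).round(2))
E
```

```text
lid centre row [[312.39019492 284.68049471]]
lid 282 [289.34 319.69] [289.43 335.31]
lid 284 [289.41 335.62] [289.26 335.7 ]
lid 286 [289.84 335.76] [289.38 335.7 ]
tin 303 [292.25 333.85] [291.75 333.26]
tin 305 [292.2  334.09] [291.75 333.24]
tin 307 [292.4  334.24] [291.75 333.1 ]
tin 309 [293.21 333.96] [291.75 333.01]
tin 311 [294.28 332.83] [291.75 332.94]
tin 313 [295.57 331.86] [291.75 332.78]
```

Call:
{"fn": "drive_tool", "kwargs": {"plan": [0,0,-1.5,0,0,0,15,-1.5,-1,-0.5,0,0,0,15,0,0,0,0,0,0,15,0,0,1,0,0,0,15,0,0,1,0,0,0,15,0,0,0,0,0,0,15,0,0,0,0,0,0,15]}}

```text
clock: 16.2
tool_pos: [0.5403, -0.1205, 0.1041]
orientation: [0.133, 3.138, -0.0]
wrist_force: [0.4, -0.9, -1.5]
grip_width: 0.0204
```

```bash
python3 - <<'E'
from h import *
s=sense();print(s['wrist_force'],s['torque'],s['tool_pos'])
E
```

```text
[ 0.35597218 -0.9213202  -1.49161158] [ 0.01883815 -0.04084957 -0.02052461] [ 0.54027747 -0.12048272  0.10410356]
```

In the mouth without force now. Continuing down.

Call:
{"fn": "drive_tool", "kwargs": {"plan": [0,0,1,0,0,0,15,0,0,1,0,0,0,15,0,0,1,0,0,0,15,0,0,0,0,0,0,15]}}

```text
clock: 16.6
tool_pos: [0.5403, -0.1204, 0.1011]
orientation: [0.133, 3.139, -0.0]
wrist_force: [-1.0, -0.2, -2.1]
grip_width: 0.0201
```

Call:
{"fn": "drive_tool", "kwargs": {"plan": [0,0,1,0,0,0,15,0,0,1,0,0,0,15,0,0,1,0,0,0,15,0,0,0,0,0,0,15]}}

```text
clock: 17.0
tool_pos: [0.5403, -0.1205, 0.098]
orientation: [0.133, 3.139, -0.0]
wrist_force: [0.1, 0.4, -1.8]
grip_width: 0.02
```

Call:
{"fn": "drive_tool", "kwargs": {"plan": [0,0,0.7,0,0,0,15,0,0,0.7,0,0,0,15,0,0,0.7,0,0,0,15,0,0,0,0,0,0,15]}}

```text
clock: 17.4
tool_pos: [0.5405, -0.1204, 0.0963]
orientation: [0.133, 3.138, 0.0]
wrist_force: [-0.9, 0.7, 0.2]
grip_width: 0.0199
```

Call:
{"fn": "drive_tool", "kwargs": {"plan": [0,0,0.5,0,0,0,15,0,0,0,0,0,0,15]}}

```text
clock: 17.6
tool_pos: [0.5405, -0.1204, 0.0962]
orientation: [0.133, 3.138, 0.001]
wrist_force: [-3.3, 1.1, 8.3]
grip_width: 0.0205
```

Call:
{"fn": "drive_tool", "kwargs": {"plan": [0,0,0.5,0,0,0,15,0,0,0,0,0,0,15]}}

```text
clock: 17.8
tool_pos: [0.5405, -0.1204, 0.0962]
orientation: [0.133, 3.138, 0.001]
wrist_force: [-6.3, 3.0, 13.8]
grip_width: 0.0201
```

Call:
{"fn": "drive_tool", "kwargs": {"plan": [0,0,-0.6,0,0,0,15,0,0,0,0,0,0,15]}}

```text
clock: 18.0
tool_pos: [0.5405, -0.1204, 0.0962]
orientation: [0.133, 3.138, 0.001]
wrist_force: [-3.8, 0.9, 7.3]
grip_width: 0.0203
```

```bash
python3 - <<'E'
from h import *
s=sense();print(s['wrist_force'],s['torque'],s['tool_pos'])
p=capture('side');im=cv2.resize(p['color'],None,fx=10,fy=10,interpolation=cv2.INTER_CUBIC)
for z,r,col in ((.0735,.047,(0,255,0)),(.07,.047,(0,255,0))):
    cv2.polylines(im,[np.round((proj(p,cyl(r,z,z)[:48]+[.5409,-.1203,0])+.5)*10).astype(int)],1,col,1)
c=np.array([3127,2884]);cv2.imwrite('pics/h.png',im[c[1]-300:c[1]+300,c[0]-300:c[0]+300])
E
```

```text
[-3.83652149  0.87092043  7.2985965 ] [ 0.13832073  0.77558742 -0.02180005] [ 0.54050939 -0.12042003  0.09622761]
```

View pics/h.png

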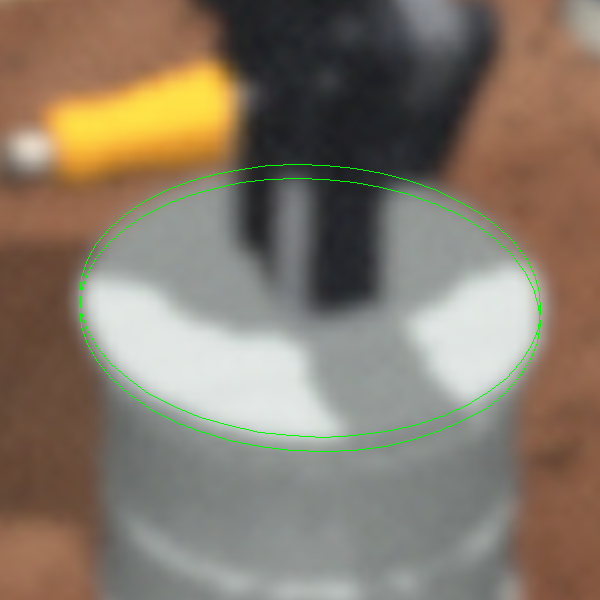

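The flange lies on the seated ellipse all round (80–541, front edge at about 440). The TCP no longer sinks under load, so the flange is on the rim. I'll unload, open and withdraw upward.

Call:
{"fn": "drive_tool", "kwargs": {"plan": [0,0,-0.6,0,0,0,15,0,0,0,0,0,0,15,0,0,0,0,0,0,24,0,0,0,0,0,0,30,0,0,0,0,0,0,45,0,0,0,0,0,0,60,0,0,0,0,0,0,60], "squeeze": 20}}

```text
clock: 18.75
tool_pos: [0.5404, -0.1205, 0.0963]
orientation: [0.133, 3.138, -0.0]
wrist_force: [-0.4, 0.0, 0.8]
grip_width: 0.0601
```

Call:
{"fn": "drive_tool", "kwargs": {"plan": [0,0,-3,0,0,0,60,0,0,-6,0,0,0,60,0,0,-10,0,0,0,60,0,0,-20,0,0,0,60,0,0,-25,0,0,0,60,0,0,-25,0,0,0,60,0,0,-25,0,0,0,60,0,0,-20,0,0,0,60,20,0,-10,0,0,0,60,30,0,0,0,0,0,60,30,0,0,0,0,0,60,0,0,0,0,0,0,60,0,0,0,0,0,0,60]}}

```text
clock: 20.05
tool_pos: [0.4608, -0.1136, 0.2413]
orientation: [0.133, 3.136, 0.003]
wrist_force: [-0.6, 0.0, -0.1]
grip_width: 0.0597
```

```bash
python3 - <<'E'
from h import *
s=sense();print(s['clock'],s['wrist_force'],s['tool_pos'],s['grip_width'])
p=capture('side');im=cv2.resize(p['color'],None,fx=10,fy=10,interpolation=cv2.INTER_CUBIC)
for z in (.07,.0735):
    cv2.polylines(im,[np.round((proj(p,cyl(.047,z,z)[:48]+[.5409,-.1203,0])+.5)*10).astype(int)],1,(0,255,0),1)
m=pick(p,'lid',(312.7,290));print(m[0],m[2])
o=lambda x:(Ro.from_rotvec([x[3],x[4],0]).as_matrix(),x[:3])
print(fit([(p,m[1])],LID,lambda x:(np.eye(3),x),[.541,-.1203,.07],[.003,.003,.003]))
print(fit([(p,m[1])],LID,o,[.541,-.1203,.07,0,0],[.003,.003,.003,.04,.04]))
for t in ('glue_bottle','screwdriver_amber','masking_tape'): print(t,[np.round(d['xyz'],3) for d in look_for(p,t)[:1]])
c=np.array([3127,2884]);cv2.imwrite('pics/i.png',im[c[1]-300:c[1]+300,c[0]-300:c[0]+300])
E
```

```text
20.05 [-0.57718632  0.0381885  -0.08729822] [ 0.46075515 -0.11358007  0.24131546] 0.05969099797138813
1.4915757392573161 0.77
(array([ 0.54092764, -0.11799261,  0.06870476]), np.float64(0.032192269030430376))
(array([ 0.54089384, -0.11839661,  0.06888935, -0.01322658, -0.01164901]), np.float64(0.02997400270254391))
glue_bottle [array([0.714, 0.026, 0.061])]
screwdriver_amber [array([0.586, 0.03 , 0.017])]
masking_tape [array([0.664, 0.178, 0.234])]
```

View pics/i.png

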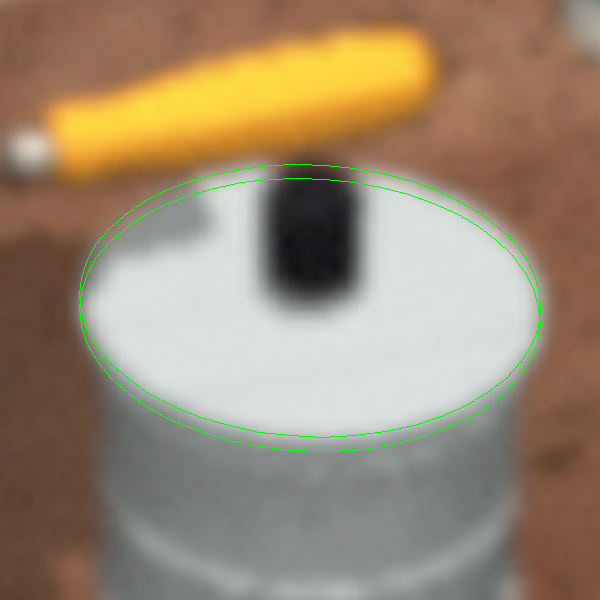

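The lid sits flush and level on the tin (flange 80–541, knob upright at 310,235), the hand is clear, and the bystanders have not moved.

```bash
python3 -c "
from rig import *
print(finish_job())"
```

```text
the job is handed in; nothing more can be done
None
```

I took the steel lid by its knob off the tilted tin along the tin's axis and put it on the grey tin holding the fork irons. I then opened the gripper, withdrew, and handed the job in at about 20 s of the 51 s allowed.

**Fitting the lid:** The first three tries touched the rim on the robot's side, with at most about 13 N. I measured an offset of about 1.7 mm in the side image and corrected for it, and the plug then slid in without force. I kept hold until the flange met the rim. The most force at the wrist while seating it was about 15 N.

**Last checks:**
- **Position:** the lid fit in the side image gives a centre of (0.541, -0.118) and a height of 0.069 m. That is within about 2 mm of the tin, last fitted at (0.541, -0.120) before the lid went on, and of the 0.070 m rim.
- **Tilt:** fitted at about 0.02 rad, roughly the noise of that fit.
- **Bystanders:** the glue bottle, screwdriver and tape are where they were at the start, to within 4 mm.
- **Hand:** clear of everything, with no force at the wrist.

**What disagreed or was not checked:** While the lid was in the gripper, one image fit suggested a tilt of 0.06 rad. The pictures and the later fit did not confirm it. The tin was not measured again after the lid was seated, so the final centring rests on the side image alone. A late top-view fit of the tin was spoiled by the hand blocking the view, and I ignored it.

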